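# Lock the fuse carrier, then hold the cover plate over its tapped holes

## Robot

A 6-joint arm with a two-finger parallel gripper is mounted at the origin on a cart in front of the work surface, level with it; the furniture and walls round the work are solid. World frame = base frame: x ahead of the robot, y to its left, z up, the work surface at z = 0. Lengths are in m, angles in rad, forces in N, time in s.
With the tool pointing down it reaches from about 0.35 to 0.85 m from the base axis. Payload 8.1 kg.
Tool frame: the origin (TCP) lies at the very end of the fingers, on their centre line; the grasp point (between the pads) lies robot.grip_point_offset behind it (robot.grip_point_offset is the distance from the TCP to the grasp point, in m); z points along the fingers, y is the line along which they close (so a half turn about z gives the same grasp; the last joint's range is limited). The gripper opens to 93 mm and grips with 3 to 60 N. Pads are 15 mm wide; open, the fingers measure 128 mm over their backs; the gripper's body (75 mm by 188 mm) begins 65 mm behind the grasp point.
Start: joints at [-1.252, 0.13, 1.488, -0, 1.523, -0.085], TCP at [0.236, -0.552, 0.219] pointing down, gripper open.
Joint ranges: [-2.96, 2.96], [-0.89, 2.26], [0.02, 2.5], [-1.34, 4.48], [0, 2.73], [-2.66, 2.66]. Speed limits (rad/s): [2.39, 2.39, 2.79, 3.14, 3.14, 3.14].

## Interface

Orientations are given as a rotation vector (axis times angle).
In Python, from plant import robot, eyes gives the robot as it stands. The module is installed in compiled form; this text tells all that it offers.
- The arm moves only by the tool apply_moves, never from a script. Its argument "steps" is one flat list of numbers, 7 for each row, row after row: the shift along the tool's x, y, z in units of 30 mm (1.0 is 30 mm), then the turn, a rotation vector about the tool's x, y, z in units of 6 degrees (1.0 is 6 degrees), then the opening in per cent of the stroke, from 0 (shut) to 100 (fully open). In form: [dx, dy, dz, ax, ay, az, fingers, dx, dy, dz, ax, ay, az, fingers, ...]. A call has 1 to 12 rows; each row shifts and turns the commanded pose from where the row before left it, along the tool's axes as they then stand; what a row does not reach is not made up. A row lasts 1/12 s, in which the tool goes at most 41.7 mm and 7.16 degrees, less where a joint would pass 70% of its speed; a pose out of reach is approached as far as the arm can. A call is refused whole if a number of a shift passes 1 or a number of a turn 1, either way. A call with a gripper value outside its range is refused whole. The fingers move at their own pace and stop on an object; "grip_force" is the grip in N (left out, the last holds). Time passes only in rows, so rows that do not move let the fingers close. It gives the time, the measured TCP pose, the force, the opening and the grip force at its end, in the units of the state.
- robot.read_state(): the state, without advancing time (a new reading comes with each control period).
- eyes.read_camera(name): name is "scene" or "top"; returns the picture (480x640x3 uint8, red, green, blue); there is no depth.
- eyes.calibration(name): a dict with "K" (3x3 intrinsics, pixels), "R" (3x3) and "t" (3): a world point X has camera coordinates R X + t. Camera axes: x right, y down, z forward; pixel columns grow to the right and rows downward; lengths in m; the calibration is good to about 2 mm. A picture is of the moment at which its call begins. calibration takes no time and is no camera call.
- robot.close_job(): hands the job in; it is judged then, once.
Trained networks look in the newest picture that a camera, given by its name, has taken for a name from the list of things; names that differ only in an ending like _2 or _b are one class to them, and where a whole thing is asked for, a point or a joint stands for the part that bears it (a point fixed in the world has none). Each returns a list of dicts, best first, with "conf" (0 to 1); they miss things now and then, are a little off and sometimes report something else, mostly with a low value. They report only what shows in the picture. A call takes as long as a camera call.
- eyes.search_frame(camera, thing): "rect" ([left, top, width, height] in pixels, round what is visible of it).
- eyes.place_of(camera, thing): "xy" ([column, row] in pixels: a listed point, or the origin of a listed thing).
The state is a dict: "t": time; "q": joint angles; "dq": joint speeds; "joint_torque": joint torques, N m; "tool_pos": TCP position; "orientation": TCP orientation; "force": force on the tool from outside, world axes, zero at the start; "wrist_torque": the same for the moment, N m; "opening": finger opening in m; "gripper_force": force on a finger pad.
Only numpy, scipy, OpenCV 4.12 (cv2) and the standard library are available. Lean on these libraries where they do the work, as an engineer would, in place of code of your own. Each camera call takes 0.05 s, during which the arm holds its last target. There are 200 camera calls.

## Task

Close up the little power unit: grip the wing of the fuse carrier that stands up inside the open aluminium box, push it all the way down against its spring and turn it clockwise to its stop, so that it stays locked down below the rim. Then take the loose cover plate by its handle and hold it level and still about 15 mm above the rim of the box without touching it, vent slots at the end away from the fuse, so that every hole of the plate is straight above its tapped hole and I can start the screws. Finish while still holding the plate there, and leave the other things on the bench where they are.

Things in the scene. Friction and masses are not known exactly. Their poses are not given: they have to be found in the camera images.
- box: open die-cast aluminium box, fixed, 120 (its x) x 188 (y) x 56 mm (z), walls 4 mm. Origin: centre of its underside on the bench; z up; rim at z 56 mm. In each corner a boss 18 mm square with a 6 mm tapped hole. The fuse holder stands inside at x 0, y -34 mm; the +y half holds a transformer, heat sink and terminals, all under 30 mm high. Two black cable glands stick out 14 mm on its +x side
- fuse_grip (a point): on the fuse carrier's vertical turning axis, mid-wing, 8 mm below the wing's top. Carrier: grey round cap 60 mm across; on it an upright rib (wing) 36 mm long (point x), 10 mm thick (point y), 16 mm high; grip it across the 10 mm. At the start the point is 55 mm above the bench, wing top 63, cap top 47 (box rim 56), axes parallel to the box's; 12 mm lower when pushed down
- fuse_push (a joint): how far the fuse carrier is pushed down, m: 0 out (start), 0.012 at the bottom stop. A spring lifts it: about 4 N at 0, 8 N at 0.012. Tabs in slots keep it from turning until it is more than 0.010 down; once turned they catch under the collar: let go, it rises to about 0.010 and stays locked
- fuse_turn (a joint): turn of the fuse carrier, rad, growing clockwise seen from above: 0 at the start (3 degrees of play), stop at 1.05 (60 degrees). Locked when pushed down and turned to the stop; it stays where it is left
- plate: loose flat aluminium cover plate, 120 (its x) x 188 (y) x 4 mm, about 0.26 kg, lying on the bench. Origin: centre of its underside; z up. A 9 mm hole in each corner; three vent slots 56 mm long at its +y end (y 58 to 78 mm). It fits with its axes along the box's, vented +y end over the box's +y end; its centre is then above the box's centre
- handle (a point): middle of the plate's black handle bar, 40 mm above the plate's underside, over its centre; axes as the plate's; the plate balances here. The bar runs 100 mm along y, is 12 mm wide (x) and 12 mm high (34 to 46 mm above the underside), on two posts at y -44 and +44 mm, open between; grip it across the 12 mm
- hole0 (a point): plate hole at plate x -50, y -84 mm, at the underside; belongs over tapped0
- hole1 (a point): plate hole at x +50, y -84 mm; belongs over tapped1
- hole2 (a point): plate hole at x +50, y +84 mm; belongs over tapped2
- hole3 (a point): plate hole at x -50, y +84 mm; belongs over tapped3
- tapped0 (a point): tapped hole of the box at box x -50, y -84 mm, at rim height
- tapped1 (a point): tapped hole at box x +50, y -84 mm
- tapped2 (a point): tapped hole at box x +50, y +84 mm
- tapped3 (a point): tapped hole at box x -50, y +84 mm
- screwdriver: red-handled screwdriver 173 mm long, lying loose in front of the work; leave it
- flush_cutter: red-handled cutter 132 x 40 x 11 mm, lying loose in front of the work; leave it
- multimeter: yellow multimeter 154 x 74 x 42 mm at the right; leave it
- pliers: blue-handled cutters 132 x 40 x 11 mm at the left; leave them
- spool: solder spool 52 mm across, 46 mm high, behind the work; leave it
- blue_box: small blue component box 48 x 63 x 24 mm behind the work; leave it
- spare_board: small green circuit board 58 x 115 x 25 mm behind the work; leave it

How it is judged:
On the way, in this order (a step that is already met when the one before it is completed fails the run):
1. the fuse carrier is pushed down and turned to its stop, locked, and the gripper has let go of it (value of joint fuse_turn above 0.85 rad and value of joint fuse_push above 0.008 m and contact force between fuse_turn and the arm below 0.2 N and contact force between fuse_turn and the fingers below 0.2 N), for 0.2 s.
2. the cover plate is lifted clear of the bench by its handle (height (world z) of plate above 0.065 m and contact force between plate and the fingers above 1 N), for 0.2 s.
At the end, for the whole second after the job is handed in: Fuse carrier still locked (turned 0.85 rad or more, at least 8 mm down); plate held still in the fingers, level within 4 degrees, underside 4 to 26 mm above the rim, not touching the box, each hole within 4.5 mm (its radius) horizontally of its own tapped hole (value of joint fuse_turn above 0.85 rad and value of joint fuse_push above 0.008 m and z of plate in the frame of box between 0.06 and 0.082 m and horizontal distance between hole0 and tapped0 below 0.0045 m and horizontal distance between hole1 and tapped1 below 0.0045 m and horizontal distance between hole2 and tapped2 below 0.0045 m and horizontal distance between hole3 and tapped3 below 0.0045 m and angle between plate's own z axis and vertical below 0.07 rad and contact force between plate and the fingers above 1 N and contact force between plate and box below 0.1 N and linear speed of plate below 0.02 m/s); the arm keeps its last pose, push and grip.
It fails at once if the plate was set down on or knocked against the box (contact force between plate and box above 3 N).
It fails at once if another thing on the bench was pushed away or knocked over (distance of any of screwdriver, flush_cutter, multimeter, pliers, spool, blue_box, spare_board from where it was at the start of the episode above 0.03 m).
It also fails if it takes over 45 s, if anything falls off the work surface, if the arm or the gripper's body presses on something with over 40 N, if the wrist force passes 120 N, or if a joint passes its speed limit or range.

## Working session

There is one attempt and no reset: what is moved stays moved. The work goes in short steps, Python scripts to look and compute and a tool call to move; the robot and the scene stay as the last step left them, time stands still between calls to the robot, and variables do not carry over. Pictures are saved under pics/ and viewed, at most 10 in all, crops included, and the job is handed in when it is done.

Besides the shell and the picture viewer there is one more tool, called after "Call:" by a JSON object that holds its "name" and its "arguments", one argument or row to a line. apply_moves: Moves the arm, as the interface text tells. Its arguments: {"type":"object","properties":{"steps":{"type":"array"},"grip_force":{"type":"number"}},"required":["steps"]}

```bash
mkdir -p pics; cat > h.py <<'E'
import numpy as np, cv2
from plant import robot, eyes
from scipy.spatial.transform import Rotation as Ro
def save(cam,f):
    im=eyes.read_camera(cam); cv2.imwrite('pics/'+f,im[:,:,::-1]); return im
def ray(cam,px,z):
    c=eyes.calibration(cam); K,R,t=map(np.array,(c['K'],c['R'],c['t']))
    d=R.T@np.linalg.solve(K,[px[0],px[1],1.]); o=-R.T@t
    return o+d*(z-o[2])/d[2]
def proj(cam,X):
    c=eyes.calibration(cam); p=np.array(c['K'])@(np.array(c['R'])@np.array(X)+np.array(c['t'])); return p[:2]/p[2]
E
python3 - <<'E'
from h import *
s=robot.read_state(); print(s, robot.grip_point_offset)
Z=dict(box=0,fuse_grip=.055,plate=0,handle=.04,hole0=.0,hole1=.0,hole2=.0,hole3=.0,tapped0=.056,tapped1=.056,tapped2=.056,tapped3=.056)
for cam in('top','scene'):
    save(cam,cam+'0.png')
    for n,z in Z.items():
        for d in eyes.place_of(cam,n)[:2]: print(cam,n,round(d['conf'],2),np.round(d['xy'],1),ray(cam,d['xy'],z).round(4))
E
```

```text
{'t': 0.0, 'q': array([-1.25235464e+00,  1.31154503e-01,  1.48929150e+00,  1.98027412e-05,
        1.52297494e+00, -8.53777270e-02]), 'dq': array([ 6.63955963e-04, -1.83509056e-05, -2.14918097e-03,  5.69496342e-04,
       -1.22551409e-03,  1.16428679e-03]), 'joint_torque': array([-5.76424791e-04, -5.59830809e+01, -4.91771221e+01,  7.68589578e-02,
        3.55594454e-02, -1.43476900e-04]), 'tool_pos': array([ 0.23562144, -0.55118223,  0.21758471]), 'orientation': array([-3.07599147e+00, -6.29650794e-01,  3.02873377e-04]), 'force': array([-0.52211852,  0.40936722, -0.54793791]), 'wrist_torque': array([ 0.05737905, -0.01263737, -0.00655154]), 'gripper_force': 0.0, 'opening': 0.09292309352902989} 0.0188
top box 0.71 [243.6 265.6] [0.4751 0.1666 0.    ]
top box 0.27 [384.9 213.2] [ 0.6123 -0.2007  0.    ]
top fuse_grip 0.91 [255.2 269.6] [0.4628 0.1292 0.055 ]
top fuse_grip 0.63 [387.  212.8] [ 0.6043 -0.1973  0.055 ]
top plate 0.87 [361.9 248.6] [ 0.5193 -0.1394  0.    ]
top handle 0.8 [362.4 244.6] [ 0.526  -0.1366  0.04  ]
top hole0 0.94 [324.2 243.9] [ 0.5315 -0.0416  0.    ]
top hole
[... 1401 characters left out ...]
 0.6217 -0.2121  0.    ]
scene hole2 0.85 [340.4 257.4] [ 0.5377 -0.0608  0.    ]
scene hole2 0.84 [344.5 234.3] [ 0.6217 -0.2121  0.    ]
scene hole3 0.85 [340.4 257.4] [ 0.5377 -0.0608  0.    ]
scene hole3 0.84 [344.5 234.3] [ 0.6217 -0.2121  0.    ]
scene tapped0 0.87 [351.9 276.4] [0.3947 0.1052 0.056 ]
scene tapped0 0.83 [293.3 296.2] [0.4538 0.2579 0.056 ]
scene tapped1 0.87 [351.9 276.4] [0.3947 0.1052 0.056 ]
scene tapped1 0.83 [293.3 296.2] [0.4538 0.2579 0.056 ]
scene tapped2 0.87 [351.9 276.4] [0.3947 0.1052 0.056 ]
scene tapped2 0.83 [293.3 296.2] [0.4538 0.2579 0.056 ]
scene tapped3 0.87 [351.9 276.4] [0.3947 0.1052 0.056 ]
scene tapped3 0.83 [293.3 296.2] [0.4538 0.2579 0.056 ]
```

View pics/top0.png

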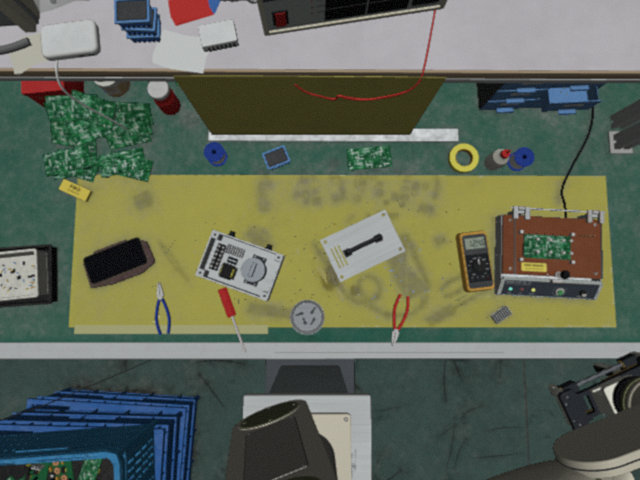

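View pics/scene0.png

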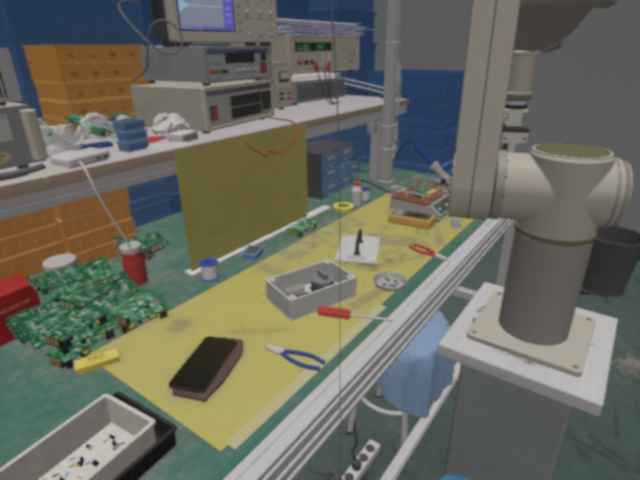

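```bash
cat >> h.py <<'E'
from scipy.optimize import least_squares
LOC=np.array([[-50,-84],[50,-84],[50,84],[-50,84]])/1000.
def fit(cam,name,z,x0):
    """rigid planar fit to detected points near predicted ones"""
    px=np.array([d['xy'] for d in eyes.place_of(cam,name) if d['conf']>.3])
    P=np.array([ray(cam,p,z)[:2] for p in px])
    f=lambda v:LOC@np.array([[np.cos(v[2]),np.sin(v[2])],[-np.sin(v[2]),np.cos(v[2])]])+v[:2]
    v=np.array(x0,float)
    for _ in range(5):
        D=np.linalg.norm(f(v)[:,None]-P[None],axis=2); j=D.argmin(1); ok=D.min(1)<.03
        v=least_squares(lambda v:(f(v)-P[j])[ok].ravel(),v).x
    return v,(f(v)-P[j])[ok].round(4),ok
E
python3 - <<'E'
from h import *
for cam in('top','scene'):
    im=eyes.read_camera(cam)
    if cam=='top': cv2.imwrite('pics/crop.png',cv2.resize(im[200:320,180:420,::-1],(800,400),interpolation=cv2.INTER_CUBIC))
    for n,z,x0 in(('tapped0',.056,(.473,.171,-.38)),('hole0',.004,(.522,-.138,.5))):
        v,r,ok=fit(cam,n,z,x0); print(cam,n,v.round(4),r.tolist(),ok)
    for n in('box','plate','fuse_grip','spool','screwdriver'): print(n,[(np.round(d['rect']),round(d['conf'],2)) for d in eyes.search_frame(cam,n)[:1]])
E
```

```text
top tapped0 [ 0.4746  0.1675 -0.3598] [[0.0038, 0.0009], [-0.0027, -0.0004], [-0.0024, 0.0007], [0.0012, -0.0011]] [ True  True  True  True]
top hole0 [ 0.525  -0.1435  0.4451] [[0.002, 0.0048], [-0.0025, 0.0018], [0.0039, -0.0054], [-0.0033, -0.0011]] [ True  True  True  True]
box [(array([197., 233.,  86.,  67.]), 0.79)]
plate [(array([320., 214.,  84.,  68.]), 0.73)]
fuse_grip [(array([243., 257.,  22.,  26.]), 0.59)]
spool [(array([196., 229.,  91.,  71.]), 0.32)]
screwdriver [(array([219., 286.,  23.,  65.]), 0.61)]
scene tapped0 [ 0.4728  0.1676 -0.3586] [[-0.0061, -0.003], [-0.0008, -0.0041], [-0.0009, 0.0119], [0.0078, -0.0048]] [ True  True  True  True]
scene hole0 [ 0.5257 -0.1403  0.4435] [[-0.0012, 0.0074], [0.0045, -0.0105], [0.0027, 0.0109], [-0.0059, -0.0078]] [ True  True  True  True]
box [(array([266., 257.,  90.,  62.]), 0.79)]
plate [(array([335., 231.,  46.,  32.]), 0.69)]
fuse_grip [(array([310., 270.,  25.,  16.]), 0.61)]
spool [(array([198., 259.,  21.,  24.]), 0.84)]
screwdriver [(array([321., 306.,  68.,  16.]), 0.8)]
```

View pics/crop.png

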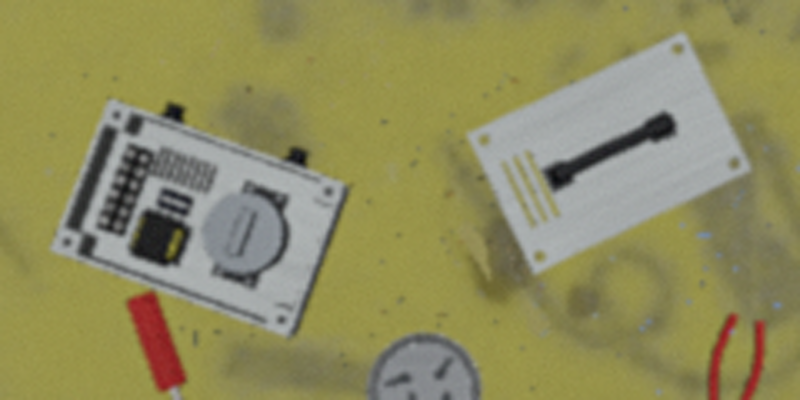

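```bash
python3 - <<'E'
from h import *
def go(C,z,x0):
    px=(np.array(C)+.5)/(10/3)-.5+[180,200]
    P=np.array([ray('top',p,z)[:2] for p in px])
    f=lambda v:LOC@np.array([[np.cos(v[2]),np.sin(v[2])],[-np.sin(v[2]),np.cos(v[2])]])+v[:2]
    j=np.linalg.norm(f(x0)[:,None]-P[None],axis=2).argmin(1)
    v=least_squares(lambda v:(f(v)-P[j]).ravel(),x0).x
    print(v.round(4),(f(v)-P[j]).round(4).tolist()); return v
b=go([(117,115),(329,190),(67,242),(281,320)],.056,np.array([.474,.168,-.36]))
p=go([(678,47),(733,163),(484,139),(539,256)],.004,np.array([.525,-.142,.445]))
# both-camera joint fit, averaged network reports
for n,z,x0 in(('tapped0',.056,b),('hole0',.004,p)):
    V=[]
    for k in range(2):
        eyes.read_camera('top'); V.append(fit('top',n,z,x0)[0])
    print(n,np.round(V,4).tolist())
fg=b[:2]+.034*np.array([np.sin(b[2]),-np.cos(b[2])]); print('fuse from box',fg, 'px',proj('top',[*fg,.063]),proj('top',[*fg,.055]))
print('handle px',proj('top',[*p[:2],.046]))
# fuse cap centre, crop (245,231), at z .047
print(ray('top',(np.array([243,233])+.5)/(10/3)-.5+[180,200],.055))
print(ray('top',(np.array([611,152])+.5)/(10/3)-.5+[180,200],.046))
s=robot.read_state();print(s['t'],Ro.from_rotvec(s['orientation']).as_matrix().round(3))
E
```

```text
[ 0.4751  0.1686 -0.3438] [[0.0004, -0.0004], [-0.0007, 0.0001], [0.0002, 0.0005], [0.0001, -0.0002]]
[ 0.5285 -0.1401  0.441 ] [[0.0001, -0.0009], [-0.0006, 0.0005], [0.0002, 0.0004], [0.0003, -0.0001]]
tapped0 [[0.4743, 0.171, -0.3478], [0.4738, 0.1707, -0.383]]
hole0 [[0.5273, -0.1406, 0.4211], [0.5272, -0.1438, 0.4633]]
fuse from box [0.46366846 0.13662607] px [251.72904377 269.12411079] [252.18507369 269.24656074]
handle px [364.04981312 243.36134562]
[0.46292475 0.13571864 0.055     ]
[ 0.52381221 -0.1372784   0.046     ]
2.5 [[ 0.92   0.393 -0.   ]
 [ 0.393 -0.92  -0.   ]
 [-0.     0.    -1.   ]]
```

```bash
cat >> h.py <<'E'
from scipy.linalg import logm, expm
BOX=np.array([.4751,.1686,-.3438]); PL=np.array([.5285,-.1401,.441])
FUSE=BOX[:2]+.034*np.array([np.sin(BOX[2]),-np.cos(BOX[2])])
def down(yaw): return (Ro.from_euler('z',yaw)*Ro.from_euler('x',np.pi)).as_matrix()
def T(R,p): M=np.eye(4); M[:3,:3]=R; M[:3,3]=p; return M
def plan(pos,yaw,n,keep=False,path=False):
    s=robot.read_state(); A=T(Ro.from_rotvec(s['orientation']).as_matrix(),s['tool_pos'])
    B=T(down(yaw),pos); L=np.real(logm(np.linalg.inv(A)@B))
    w=np.array([L[2,1],L[0,2],L[1,0]])/np.radians(6)/n
    v=L[:3,3]/.03/n
    print('t',s['t'],'pos',np.round(s['tool_pos'],4),'yaw',round(np.arctan2(A[1,0],A[0,0]),4),'F',np.round(s['force'],1),'op',round(s['opening'],4))
    print('row x%d:'%n,v.round(3),w.round(3),'|v|mm',round(np.linalg.norm(v)*30,1))
    if path: print([(np.round((A@expm(L*k/n))[:3,3],2).tolist()) for k in range(0,n+1,4)])
E
python3 - <<'E'
from h import *
for n in (24,30): plan([*FUSE,.16],np.pi+BOX[2],n,path=n==24)
E
```

```text
t 2.5 pos [ 0.2358 -0.5517  0.2186] yaw 0.4038 F [-0.7  0.4 -0.4] op 0.0933
row x24: [1.216 0.444 0.081] [-0.     0.    -0.953] |v|mm 38.9
[[0.24, -0.55, 0.22], [0.39, -0.51, 0.21], [0.51, -0.42, 0.2], [0.58, -0.29, 0.19], [0.6, -0.13, 0.18], [0.56, 0.02, 0.17], [0.46, 0.14, 0.16]]
t 2.5 pos [ 0.2358 -0.5517  0.2186] yaw 0.4038 F [-0.7  0.4 -0.4] op 0.0933
row x30: [0.973 0.355 0.065] [-0.     0.    -0.762] |v|mm 31.1
```

Call:
{"name": "apply_moves", "arguments": {
  "steps": [0.97, 0.35, 0.06, 0, 0, -0.76, 100, 0.97, 0.35, 0.06, 0, 0, -0.76, 100, 0.97, 0.35, 0.06, 0, 0, -0.76, 100, 0.97, 0.35, 0.06, 0, 0, -0.76, 100, 0.97, 0.35, 0.06, 0, 0, -0.76, 100, 0.97, 0.35, 0.06, 0, 0, -0.76, 100, 0.97, 0.35, 0.06, 0, 0, -0.76, 100, 0.97, 0.35, 0.06, 0, 0, -0.76, 100, 0.97, 0.35, 0.06, 0, 0, -0.76, 100, 0.97, 0.35, 0.06, 0, 0, -0.76, 100, 0.97, 0.35, 0.06, 0, 0, -0.76, 100, 0.97, 0.35, 0.06, 0, 0, -0.76, 100]
}}

```text
t: 3.5
tool_pos: [0.5513, -0.3808, 0.1968]
orientation: [2.44, 1.979, 0.0]
force: [-0.1, -0.8, -0.0]
opening: 0.0931
gripper_force: 0.0
```

Call:
{"name": "apply_moves", "arguments": {
  "steps": [0.97, 0.35, 0.06, 0, 0, -0.76, 100, 0.97, 0.35, 0.06, 0, 0, -0.76, 100, 0.97, 0.35, 0.06, 0, 0, -0.76, 100, 0.97, 0.35, 0.06, 0, 0, -0.76, 100, 0.97, 0.35, 0.06, 0, 0, -0.76, 100, 0.97, 0.35, 0.06, 0, 0, -0.76, 100, 0.97, 0.35, 0.06, 0, 0, -0.76, 100, 0.97, 0.35, 0.06, 0, 0, -0.76, 100, 0.97, 0.35, 0.06, 0, 0, -0.76, 100, 0.97, 0.35, 0.06, 0, 0, -0.76, 100, 0.97, 0.35, 0.06, 0, 0, -0.76, 100, 0.97, 0.35, 0.06, 0, 0, -0.76, 100]
}}

```text
t: 4.5
tool_pos: [0.593, -0.0255, 0.1753]
orientation: [1.257, 2.879, 0.0]
force: [-0.5, 0.1, 0.1]
opening: 0.0927
gripper_force: 0.0
```

```bash
python3 - <<'E'
from h import *
for n in (6,8): plan([*FUSE,.14],np.pi+BOX[2],n)
E
```

```text
t 4.5 pos [ 0.593  -0.0255  0.1753] yaw 2.318 F [-0.5  0.1  0.1] op 0.0927
row x6: [1.107 0.359 0.196] [ 0.     0.    -0.764] |v|mm 35.4
t 4.5 pos [ 0.593  -0.0255  0.1753] yaw 2.318 F [-0.5  0.1  0.1] op 0.0927
row x8: [0.83  0.269 0.147] [ 0.     0.    -0.573] |v|mm 26.5
```

Call:
{"name": "apply_moves", "arguments": {
  "steps": [0.83, 0.27, 0.15, 0, 0, -0.57, 35, 0.83, 0.27, 0.15, 0, 0, -0.57, 35, 0.83, 0.27, 0.15, 0, 0, -0.57, 35, 0.83, 0.27, 0.15, 0, 0, -0.57, 35, 0.83, 0.27, 0.15, 0, 0, -0.57, 35, 0.83, 0.27, 0.15, 0, 0, -0.57, 35, 0.83, 0.27, 0.15, 0, 0, -0.57, 35, 0.83, 0.27, 0.15, 0, 0, -0.57, 35, 0, 0, 0, 0, 0, 0, 35, 0, 0, 0, 0, 0, 0, 35]
}}

```text
t: 5.33
tool_pos: [0.469, 0.1403, 0.1393]
orientation: [-0.545, -3.094, 0.0]
force: [0.2, -0.2, -0.3]
opening: 0.0337
gripper_force: 0.0
```

```bash
python3 - <<'E'
from h import *
im=save('top','a.png'); cv2.imwrite('pics/a_crop.png',cv2.resize(im[200:320,180:320,::-1],(700,600),interpolation=cv2.INTER_CUBIC))
sc=eyes.read_camera('scene'); 
a=proj('scene',[*FUSE,.063]).astype(int); print(a,proj('scene',[*FUSE,.063]))
cv2.imwrite('pics/s_crop.png',cv2.resize(sc[a[1]-60:a[1]+60,a[0]-70:a[0]+70,::-1],(700,600),interpolation=cv2.INTER_CUBIC))
plan([*FUSE,.05],np.pi+BOX[2],4)
E
```

```text
[321 271] [321.3325544  271.26883176]
t 5.4333 pos [0.4704 0.1394 0.14  ] yaw 2.7906 F [-0.  -0.4  0.7] op 0.0326
row x4: [ 0.046 -0.041  0.75 ] [ 0.001  0.003 -0.017] |v|mm 22.6
```

View pics/s_crop.png

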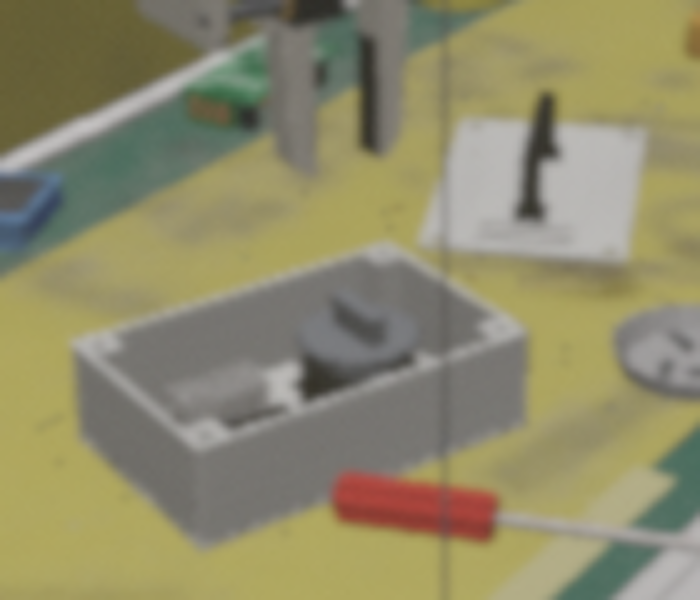

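Call:
{"name": "apply_moves", "arguments": {
  "steps": [0.1, -0.08, 0.6, 0, 0, -0.07, 35, 0.1, -0.08, 0.6, 0, 0, 0, 35, 0, 0, 0.6, 0, 0, 0, 35, 0, 0, 0.6, 0, 0, 0, 35, 0, 0, 0.4, 0, 0, 0, 35, 0, 0, 0.2, 0, 0, 0, 35, 0, 0, 0, 0, 0, 0, 35],
  "grip_force": 15
}}

```text
t: 6.02
tool_pos: [0.4621, 0.1365, 0.0484]
orientation: [-0.538, -3.094, 0.001]
force: [-0.8, 0.3, -0.2]
opening: 0.0327
gripper_force: 0.0
```

Call:
{"name": "apply_moves", "arguments": {
  "steps": [0, 0, 0, 0, 0, 0, 0, 0, 0, 0, 0, 0, 0, 0, 0, 0, 0, 0, 0, 0, 0, 0, 0, 0, 0, 0, 0, 0]
}}

```text
t: 6.35
tool_pos: [0.463, 0.1365, 0.0504]
orientation: [0.535, 3.094, -0.002]
force: [-3.8, -12.6, 4.5]
opening: 0.0105
gripper_force: 6.8
```

Call:
{"name": "apply_moves", "arguments": {
  "steps": [0, -0.05, 0, 0, 0, 0, 0, 0, 0, 0, 0, 0, 0, 0]
}}

```text
t: 6.52
tool_pos: [0.4625, 0.1353, 0.0504]
orientation: [0.536, 3.094, -0.001]
force: [-0.4, -5.0, 3.6]
opening: 0.0098
gripper_force: 15.0
```

```bash
python3 - <<'E'
from h import *
s=robot.read_state(); print(s['force'].round(1),s['gripper_force'],s['opening']); plan([*FUSE,.05],np.pi+BOX[2],1)
E
```

```text
[-0.4 -5.   3.6] 14.986947476863861 0.009828787682251835
t 6.5167 pos [0.4625 0.1353 0.0504] yaw 2.7986 F [-0.4 -5.   3.6] op 0.0098
row x1: [-0.02   0.054  0.013] [-0.001  0.014  0.008] |v|mm 1.8
```

Call:
{"name": "apply_moves", "arguments": {
  "steps": [0, -0.03, 0.1, 0, 0, 0, 0, 0, 0, 0.1, 0, 0, 0, 0, 0, 0, 0.1, 0, 0, 0, 0, 0, 0, 0.1, 0, 0, 0, 0, 0, 0, 0, 0, 0, 0, 0],
  "grip_force": 35
}}

```text
t: 6.93
tool_pos: [0.4626, 0.1351, 0.0386]
orientation: [0.536, 3.094, 0.001]
force: [-2.7, -2.7, 7.8]
opening: 0.0098
gripper_force: 35.0
```

Call:
{"name": "apply_moves", "arguments": {
  "steps": [0, 0, 0.06, 0, 0, 0, 0, 0, 0, 0, 0, 0, 0.5, 0, 0, 0, 0, 0, 0, 1, 0, 0, 0, 0, 0, 0, 1, 0, 0, 0, 0, 0, 0, 1, 0]
}}

```text
t: 7.35
tool_pos: [0.4631, 0.1351, 0.0384]
orientation: [1.097, 2.941, 0.002]
force: [-6.9, -3.4, 22.3]
opening: 0.0096
gripper_force: 35.1
```

Call:
{"name": "apply_moves", "arguments": {
  "steps": [0, 0, 0, 0, 0, 1, 0, 0, 0, 0, 0, 0, 1, 0, 0, 0, 0, 0, 0, 1, 0, 0, 0, 0, 0, 0, 1, 0, 0, 0, 0, 0, 0, 1, 0, 0, 0, 0, 0, 0, 1, 0, 0, 0, 0, 0, 0, 0.6, 0, 0, 0, 0, 0, 0, 0, 0]
}}

```text
t: 8.02
tool_pos: [0.4631, 0.1351, 0.0384]
orientation: [2.028, 2.397, 0.003]
force: [-7.3, -4.2, 22.3]
opening: 0.0095
gripper_force: 35.1
```

```bash
python3 - <<'E'
from h import *
s=robot.read_state(); print(s['wrist_torque'].round(2),s['q'].round(3)); plan([*FUSE,.05],np.pi+BOX[2]-1.05,1)
E
```

```text
[-0.92  1.37  0.12] [ 0.178 -0.021  1.989 -0.     1.17   0.012]
t 8.0167 pos [0.4631 0.1351 0.0384] yaw 1.7371 F [-7.3 -4.2 22.3] op 0.0095
row x1: [ 0.045  0.026 -0.388] [ 0.026  0.003 -0.103] |v|mm 11.7
```

Call:
{"name": "apply_moves", "arguments": {
  "steps": [0, 0, -0.08, 0, 0, 0, 0, 0, 0, 0, 0, 0, 0, 35, 0, 0, 0, 0, 0, 0, 35, 0, 0, -0.1, 0, 0, 0, 35, 0, 0, -0.4, 0, 0, 0, 35, 0, 0, -0.8, 0, 0, 0, 35, 0, 0, -1, 0, 0, 0, 35, 0, 0, -1, 0, 0, 0, 35, 0, 0, -1, 0, 0, 0, 35, 0, 0, -0.5, 0, 0, 0, 60]
}}

```text
t: 8.85
tool_pos: [0.4631, 0.1354, 0.1871]
orientation: [2.022, 2.4, 0.007]
force: [0.9, -0.2, 0.7]
opening: 0.0359
gripper_force: 0.0
```

```bash
python3 - <<'E'
from h import *
im=eyes.read_camera('scene')
cv2.imwrite('pics/s2.png',cv2.resize(im[211:331,251:391,::-1],(700,600),interpolation=cv2.INTER_CUBIC))
for yaw in (PL[2],PL[2]+np.pi/2,PL[2]-np.pi/2,PL[2]+np.pi): 
  print(yaw);plan([*PL[:2],.15],yaw,14,path=True)
E
```

```text
0.441
t 8.9 pos [0.4643 0.1356 0.1892] yaw 1.7412 F [1.3 0.4 2.9] op 0.0392
row x14: [-0.55   0.471  0.095] [ 0.005 -0.004  0.887] |v|mm 21.9
[[0.46, 0.14, 0.19], [0.52, 0.07, 0.18], [0.55, -0.01, 0.17], [0.54, -0.1, 0.16]]
2.0117963267948964
t 8.9 pos [0.4643 0.1356 0.1892] yaw 1.7412 F [1.3 0.4 2.9] op 0.0392
row x14: [-0.674 -0.052  0.093] [ 0.006  0.001 -0.185] |v|mm 20.5
[[0.46, 0.14, 0.19], [0.48, 0.06, 0.18], [0.49, -0.02, 0.17], [0.51, -0.1, 0.16]]
-1.1297963267948965
t 8.9 pos [0.4643 0.1356 0.1892] yaw 1.7412 F [1.3 0.4 2.9] op 0.0392
row x14: [-0.076  0.973  0.097] [ 1.000e-03 -9.000e-03  1.958e+00] |v|mm 29.4
[[0.46, 0.14, 0.19], [0.57, 0.1, 0.18], [0.62, -0.0, 0.17], [0.58, -0.11, 0.16]]
3.582592653589793
t 8.9 pos [0.4643 0.1356 0.1892] yaw 1.7412 F [1.3 0.4 2.9] op 0.0392
row x14: [-0.507 -0.592  0.091] [ 0.004  0.005 -1.256] |v|mm 23.5
[[0.46, 0.14, 0.19], [0.43, 0.05, 0.18], [0.43, -0.04, 0.17], [0.49, -0.12, 0.16]]
```

View pics/s2.png

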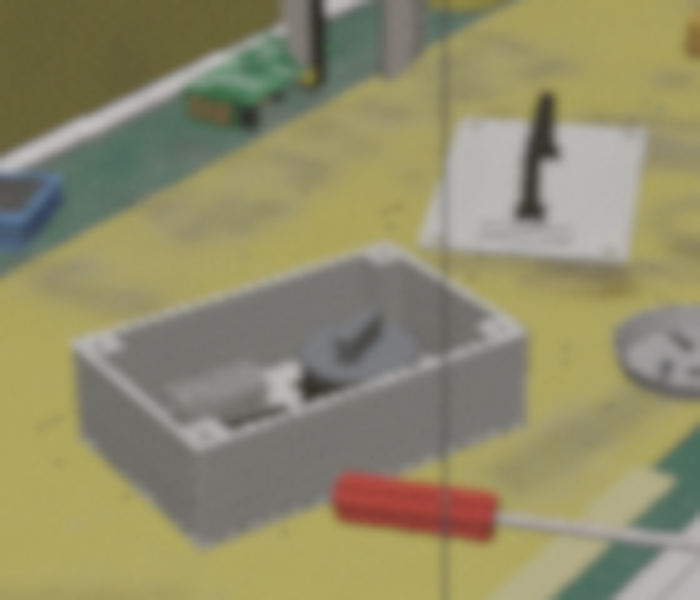

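```bash
python3 - <<'E'
from h import *
im=cv2.imread('pics/top0.png').astype(int)
c=im[225:265,340:390]; m=(c.sum(2)<200).astype(np.uint8)
n,l,st,ce=cv2.connectedComponentsWithStats(m); k=1+st[1:,4].argmax(); print(st[k],ce[k])
ys,xs=np.nonzero(l==k); p=np.array([xs.mean()+340,ys.mean()+225]); print(p,ray('top',p,.04),ray('top',p,.046))
print(eyes.calibration('top')['t'], -np.array(eyes.calibration('top')['R']).T@eyes.calibration('top')['t'])
q=np.c_[xs,ys]; w,v=np.linalg.eigh(np.cov(q.T)); a=v[:,1]
A=ray('top',p,.046);B=ray('top',p+10*a,.046); print('axis yaw',np.arctan2(*(B-A)[1::-1]))
# plate bright centroid
m=(im[205:290,310:412].min(2)>140).astype(np.uint8); n,l,st,ce=cv2.connectedComponentsWithStats(m); k=1+st[1:,4].argmax()
cnt=max(cv2.findContours((l==k).astype(np.uint8),cv2.RETR_EXTERNAL,cv2.CHAIN_APPROX_NONE)[0],key=cv2.contourArea)
r=cv2.minAreaRect(cnt); C=np.array(r[0])+[310,205]; print('plate',r,C,ray('top',C,.004))
E
```

```text
[  4   9  38  22 169] [22.83431953 19.5443787 ]
[362.83431953 244.5443787 ] [ 0.5261355  -0.13765539  0.04      ] [ 0.52557991 -0.13700922  0.046     ]
[-0.02471626  0.54709647  1.10463062] [ 0.42260086 -0.0172397   1.15812156]
axis yaw 2.009605224900846
plate ((52.29539108276367, 40.16307830810547), (46.283409118652344, 71.9354019165039), 64.44003295898438) [362.29539108 245.16307831] [ 0.52785958 -0.14011809  0.004     ]
```

Call:
{"name": "apply_moves", "arguments": {
  "steps": [-0.67, -0.05, 0.05, 0, 0, -0.18, 60, -0.67, -0.05, 0.05, 0, 0, -0.18, 60, -0.67, -0.05, 0.05, 0, 0, -0.18, 60, -0.67, -0.05, 0.05, 0, 0, -0.18, 60, -0.67, -0.05, 0.05, 0, 0, -0.18, 60, -0.67, -0.05, 0.05, 0, 0, -0.18, 60, -0.67, -0.05, 0.05, 0, 0, -0.18, 60, -0.67, -0.05, 0.05, 0, 0, -0.18, 60, -0.67, -0.05, 0.05, 0, 0, -0.18, 60, -0.67, -0.05, 0.1, 0, 0, -0.18, 60, -0.67, -0.05, 0.1, 0, 0, -0.18, 60, -0.67, -0.05, 0.1, 0, 0, -0.18, 60]
}}

```text
t: 9.9
tool_pos: [0.5093, -0.1025, 0.1594]
orientation: [-1.739, -2.616, -0.0]
force: [-0.2, -0.3, -0.6]
opening: 0.0559
gripper_force: 0.0
```

```bash
python3 - <<'E'
from h import *
plan([.527,-.139,.0215],PL[2]+np.pi/2,7)
plan([.527,-.139,.1594],PL[2]+np.pi/2,2)
E
```

```text
t 9.9 pos [ 0.5093 -0.1025  0.1594] yaw 1.9682 F [-0.2 -0.3 -0.6] op 0.0559
row x7: [-0.193  0.006  0.657] [-0.    -0.001 -0.059] |v|mm 20.5
t 9.9 pos [ 0.5093 -0.1025  0.1594] yaw 1.9682 F [-0.2 -0.3 -0.6] op 0.0559
row x2: [-0.676  0.022 -0.   ] [-0.001 -0.002 -0.208] |v|mm 20.3
```

Call:
{"name": "apply_moves", "arguments": {
  "steps": [-0.6, 0.02, 0.5, 0, 0, -0.2, 60, -0.6, 0.02, 0.5, 0, 0, -0.2, 60, 0, 0, 0.5, 0, 0, 0, 60, 0, 0, 0.5, 0, 0, 0, 60, 0, 0, 0, 0, 0, 0, 60, 0, 0, 0, 0, 0, 0, 60]
}}

```text
t: 10.4
tool_pos: [0.5237, -0.1338, 0.0987]
orientation: [-1.684, -2.649, 0.001]
force: [-0.2, -0.1, 0.2]
opening: 0.0557
gripper_force: 0.0
```

```bash
python3 - <<'E'
from h import *
plan([.527,-.139,.0215],PL[2]+np.pi/2,5)
E
```

```text
t 10.4 pos [ 0.5237 -0.1338  0.0987] yaw 2.0091 F [-0.2 -0.1  0.2] op 0.0557
row x5: [-0.041  0.006  0.514] [-0.004 -0.004 -0.005] |v|mm 15.5
```

Call:
{"name": "apply_moves", "arguments": {
  "steps": [-0.1, 0.02, 0.6, 0, 0, 0, 60, -0.1, 0.01, 0.6, 0, 0, 0, 60, 0, 0, 0.6, 0, 0, 0, 60, 0, 0, 0.5, 0, 0, 0, 60, 0, 0, 0.25, 0, 0, 0, 60, 0, 0, 0, 0, 0, 0, 60, 0, 0, 0, 0, 0, 0, 0, 0, 0, 0, 0, 0, 0, 0, 0, 0, 0, 0, 0, 0, 0, 0, 0, 0, 0, 0, 0, 0, 0, 0, 0, 0, 0, 0, 0],
  "grip_force": 25
}}

```text
t: 11.32
tool_pos: [0.5287, -0.1395, 0.0239]
orientation: [1.685, 2.65, 0.0]
force: [-1.1, 0.6, 0.1]
opening: 0.0273
gripper_force: 0.0
```

Call:
{"name": "apply_moves", "arguments": {
  "steps": [0, 0, 0.05, 0, 0, 0, 0, 0, 0, 0, 0, 0, 0, 0, 0, 0, 0, 0, 0, 0, 0, 0, 0, 0, 0, 0, 0, 0, 0, 0, 0, 0, 0, 0, 0],
  "grip_force": 40
}}

```text
t: 11.73
tool_pos: [0.5278, -0.1394, 0.0215]
orientation: [-1.685, -2.651, 0.001]
force: [-3.3, -0.8, 2.1]
opening: 0.0117
gripper_force: 40.0
```

Call:
{"name": "apply_moves", "arguments": {
  "steps": [0, 0, -0.2, 0, 0, 0, 0, 0, 0, -0.5, 0, 0, 0, 0, 0, 0, -0.8, 0, 0, 0, 0, 0, 0, -0.8, 0, 0, 0, 0, 0, 0, -0.8, 0, 0, 0, 0, 0, 0, -0.8, 0, 0, 0, 0, 0, 0, -0.5, 0, 0, 0, 0, 0, 0, -0.2, 0, 0, 0, 0, 0, 0, 0, 0, 0, 0, 0]
}}

```text
t: 12.48
tool_pos: [0.5293, -0.1395, 0.1615]
orientation: [1.683, 2.649, 0.002]
force: [0.5, -0.5, -2.3]
opening: 0.0116
gripper_force: 40.0
```

```bash
python3 - <<'E'
from h import *
plan([*BOX[:2],.15],BOX[2]+np.pi/2,24,path=True)
E
```

```text
t 12.4833 pos [ 0.5293 -0.1395  0.1615] yaw 2.0093 F [ 0.5 -0.5 -2.3] op 0.0116
row x24: [ 0.442 -0.056  0.015] [0.001 0.    0.311] |v|mm 13.4
[[0.53, -0.14, 0.16], [0.5, -0.09, 0.16], [0.48, -0.04, 0.16], [0.47, 0.01, 0.16], [0.47, 0.06, 0.15], [0.47, 0.12, 0.15], [0.48, 0.17, 0.15]]
```

Call:
{"name": "apply_moves", "arguments": {
  "steps": [0.3, -0.04, 0, 0, 0, 0.2, 0, 0.44, -0.06, 0.01, 0, 0, 0.31, 0, 0.44, -0.06, 0.01, 0, 0, 0.31, 0, 0.44, -0.06, 0.01, 0, 0, 0.31, 0, 0.44, -0.06, 0.01, 0, 0, 0.31, 0, 0.44, -0.06, 0.01, 0, 0, 0.31, 0, 0.44, -0.06, 0.01, 0, 0, 0.31, 0, 0.44, -0.06, 0.01, 0, 0, 0.31, 0, 0.44, -0.06, 0.01, 0, 0, 0.31, 0, 0.44, -0.06, 0.01, 0, 0, 0.31, 0, 0.44, -0.06, 0.01, 0, 0, 0.31, 0, 0.44, -0.06, 0.01, 0, 0, 0.31, 0]
}}

```text
t: 13.48
tool_pos: [0.4663, 0.0039, 0.1542]
orientation: [-2.154, -2.284, 0.003]
force: [0.2, -0.4, -2.2]
opening: 0.0115
gripper_force: 40.0
```

Call:
{"name": "apply_moves", "arguments": {
  "steps": [0.44, -0.06, 0.01, 0, 0, 0.31, 0, 0.44, -0.06, 0.01, 0, 0, 0.31, 0, 0.44, -0.06, 0.01, 0, 0, 0.31, 0, 0.44, -0.06, 0.01, 0, 0, 0.31, 0, 0.44, -0.06, 0.01, 0, 0, 0.31, 0, 0.44, -0.06, 0.01, 0, 0, 0.31, 0, 0.44, -0.06, 0.01, 0, 0, 0.31, 0, 0.44, -0.06, 0.01, 0, 0, 0.31, 0, 0.44, -0.06, 0.01, 0, 0, 0.31, 0, 0.44, -0.06, 0.01, 0, 0, 0.31, 0, 0.3, -0.03, 0, 0, 0, 0.2, 0, 0, 0, 0, 0, 0, 0, 0]
}}

```text
t: 14.48
tool_pos: [0.4615, 0.1458, 0.1513]
orientation: [-2.513, -1.883, 0.003]
force: [-0.3, 0.6, -2.9]
opening: 0.0116
gripper_force: 40.0
```

```bash
python3 - <<'E'
from h import *
plan([*BOX[:2],.108],BOX[2]+np.pi/2,4)
E
```

```text
t 14.4833 pos [0.4615 0.1458 0.1513] yaw 1.286 F [-0.3  0.6 -2.9] op 0.0116
row x4: [0.216 0.05  0.361] [-0.007  0.002  0.141] |v|mm 12.7
```

Call:
{"name": "apply_moves", "arguments": {
  "steps": [0.2, 0.05, 0.3, 0, 0, 0.14, 0, 0.2, 0.05, 0.3, 0, 0, 0.14, 0, 0.2, 0.05, 0.3, 0, 0, 0.14, 0, 0.2, 0.05, 0.3, 0, 0, 0.14, 0, 0, 0, 0, 0, 0, 0, 0, 0, 0, 0, 0, 0, 0, 0]
}}

```text
t: 14.98
tool_pos: [0.4748, 0.1655, 0.1159]
orientation: [-2.568, -1.808, 0.004]
force: [-0.4, 0.2, -3.2]
opening: 0.0115
gripper_force: 40.0
```

```bash
python3 - <<'E'
from h import *
plan([BOX[0]-.0006,BOX[1]-.0015,.095],BOX[2]+np.pi/2,3)
im=save('top','f.png'); cv2.imwrite('pics/f_crop.png',cv2.resize(im[200:320,180:320,::-1],(700,600),interpolation=cv2.INTER_CUBIC))
E
```

```text
t 14.9833 pos [0.4748 0.1655 0.1159] yaw 1.2272 F [-0.4  0.2 -3.2] op 0.0115
row x3: [ 0.016 -0.009  0.232] [-0.007  0.005  0.001] |v|mm 7.0
```

View pics/f_crop.png

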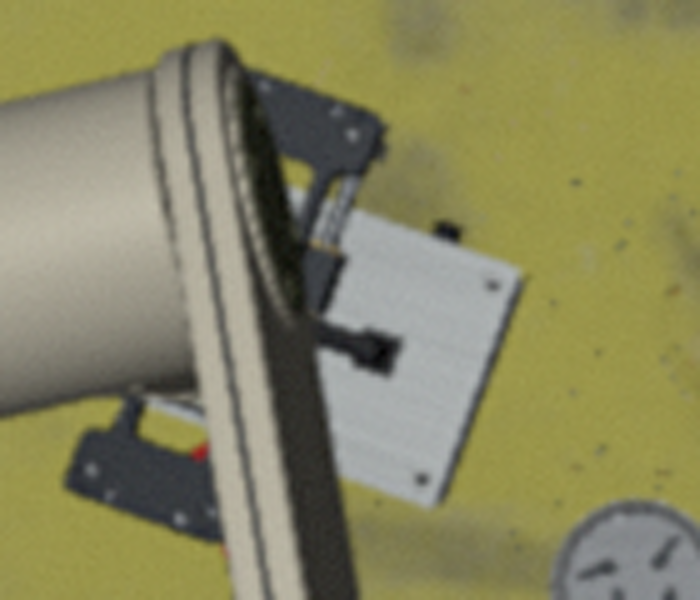

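```bash
python3 - <<'E'
from h import *
z=.1159-.0215+.004
P=[ray('top',(np.array(p)+.5)/5-.5+[180,200],z)[:2] for p in((421,479),(492,286))]
Q=[ray('top',(np.array(p)+.5)/(10/3)-.5+[180,200],.056)[:2] for p in((281,320),(329,190))]
b=BOX[2];R=np.array([[np.cos(b),np.sin(b)],[-np.sin(b),np.cos(b)]])
for p,q in zip(P,Q): print(p.round(4),q.round(4),'plate-box in box axes mm',(R@(p-q)*1000).round(1))
print('yaw plate',np.arctan2(*(P[1]-P[0])[::-1]),'box pts',np.arctan2(*(Q[1]-Q[0])[::-1]),'dist',np.linalg.norm(P[1]-P[0]))
TB=[LOC[i]@R+BOX[:2] for i in(0,1)]
for p,q in zip(P,TB): print('vs fit',(R@(p-q)*1000).round(1))
E
```

```text
[0.4008 0.1024] [0.3994 0.1068] plate-box in box axes mm [ 2.9 -3.7]
[0.4915 0.07  ] [0.4946 0.0726] plate-box in box axes mm [-2.1 -3.5]
yaw plate -0.343382801973648 box pts -0.344646758890217 dist 0.09625606625652704
vs fit [ 2.4 -3.4]
vs fit [-1.3 -3.3]
```

Call:
{"name": "apply_moves", "arguments": {
  "steps": [0.04, 0, 0.25, 0, 0, 0, 0, 0.04, 0, 0.25, 0, 0, 0, 0, 0, 0, 0.2, 0, 0, 0, 0, 0, 0, 0, 0, 0, 0, 0, 0, 0, 0, 0, 0, 0, 0, 0, 0, 0, 0, 0, 0, 0]
}}

```text
t: 15.53
tool_pos: [0.4764, 0.1678, 0.0963]
orientation: [-2.569, -1.809, 0.0]
force: [-0.3, 0.3, -1.8]
opening: 0.0116
gripper_force: 40.0
```

```bash
python3 - <<'E'
from h import *
plan([BOX[0]-.0004,BOX[1]-.0008,.0925],BOX[2]+np.pi/2,1)
a,b=230,250
def crop(cam,x,y,w,h,f,k):
    im=save(cam,f+'_full.png'); cv2.imwrite('pics/'+f+'.png',cv2.resize(im[y:y+h,x:x+w,::-1],(w*k,h*k),interpolation=cv2.INTER_CUBIC))
crop('scene',255,240,110,80,'s3',7); crop('top',230,225,60,80,'t3',7)
s=robot.read_state(); zp=s['tool_pos'][2]-.0215
bb=BOX[2];R=np.array([[np.cos(bb),np.sin(bb)],[-np.sin(bb),np.cos(bb)]])
c=LOC*[[60/50,94/84]]
for nm,cc in(('hole',LOC),('corner',c)):
  for z in(.056,zp,zp+.004): print(nm,round(z,3),[(((proj('scene',[*(p@R+BOX[:2]),z])-[255,240]+.5)*7-.5).round(0)).tolist() for p in cc])
E
```

```text
t 15.5333 pos [0.4764 0.1678 0.0963] yaw 1.2269 F [-0.3  0.3 -1.8] op 0.0116
row x1: [-0.019 -0.052  0.125] [-0.     0.001 -0.001] |v|mm 4.1
hole 0.056 [[667.0, 255.0], [502.0, 150.0], [103.0, 279.0], [252.0, 403.0]]
hole 0.075 [[668.0, 206.0], [502.0, 104.0], [99.0, 229.0], [249.0, 351.0]]
hole 0.079 [[668.0, 196.0], [502.0, 94.0], [99.0, 219.0], [249.0, 340.0]]
corner 0.056 [[708.0, 258.0], [509.0, 133.0], [63.0, 275.0], [241.0, 426.0]]
corner 0.075 [[709.0, 209.0], [508.0, 88.0], [60.0, 226.0], [238.0, 374.0]]
corner 0.079 [[709.0, 199.0], [508.0, 78.0], [59.0, 216.0], [238.0, 363.0]]
```

View pics/s3.png

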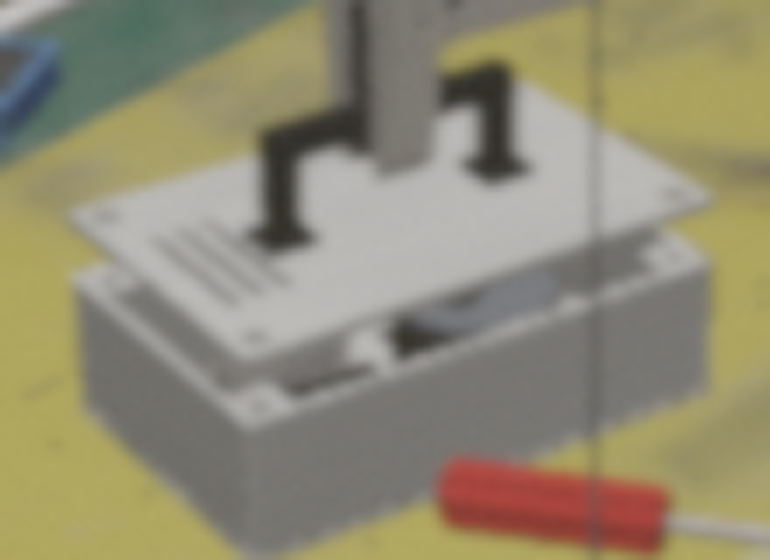

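View pics/t3.png

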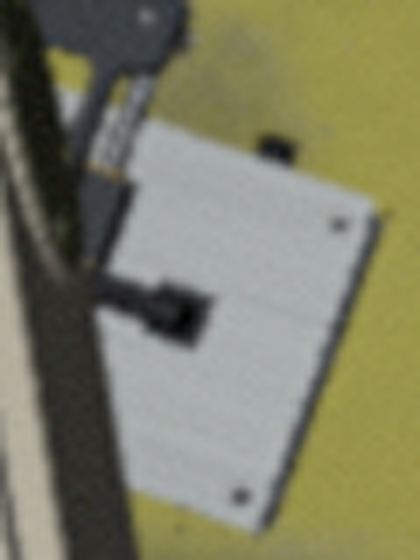

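```bash
python3 - <<'E'
from h import *
bb=BOX[2];R=np.array([[np.cos(bb),np.sin(bb)],[-np.sin(bb),np.cos(bb)]])
un=lambda p,k,o:(np.array(p)+.5)/k-.5+o
S=[255,240]
box=[('top',0,un((281,320),10/3,[180,200])),('top',1,un((329,190),10/3,[180,200])),('top',2,un((117,115),10/3,[180,200])),('top',3,un((67,242),10/3,[180,200])),
 ('scene',0,un((671,257),7,S)),('scene',3,un((259,405),7,S))]
pl=[('top',0,un((240,495),7,[230,225])),('top',1,un((340,224),7,[230,225])),('scene',0,un((675,194),7,S)),('scene',3,un((256,336),7,S)),('scene',2,un((105,215),7,S))]
def res(v,obs,z0,fixz=False):
    c,s=np.cos(v[2]),np.sin(v[2]); P=LOC@np.array([[c,s],[-s,c]])+v[:2]
    return np.concatenate([proj(cam,[*P[i],z0+v[3]])-p for cam,i,p in obs]+[[(v[3])*300*(10 if fixz else .5)]])
b=least_squares(res,[*BOX,0],args=(box,.056,True)); p=least_squares(res,[*BOX,0],args=(pl,.0788))
print(b.x.round(4),b.fun.round(1)); print(p.x.round(4),p.fun.round(1))
print('plate-box in box axes mm',(R@(p.x[:2]-b.x[:2])*1e3).round(1),'dyaw',round(p.x[2]-b.x[2],4))
s=robot.read_state();print('TCP-box',(R@(s['tool_pos'][:2]-b.x[:2])*1e3).round(1))
E
```

```text
[ 0.4745  0.1684 -0.3406 -0.    ] [ 0.4  0.   0.   0.4 -0.2  0.2  0.2  0.3 -0.3 -0.3 -0.7 -0.2 -0. ]
[ 0.4745  0.1665 -0.3403  0.0009] [ 0.1  0.6  0.2 -0.2 -0.3 -0.2 -0.1  0.1 -0.2  0.2  0.1]
plate-box in box axes mm [ 0.6 -1.8] dyaw 0.0004
TCP-box [2.2 0.3]
```

Call:
{"name": "apply_moves", "arguments": {
  "steps": [0.03, -0.03, 0.1, 0, 0, 0, 0, 0, 0, 0, 0, 0, 0, 0, 0, 0, 0, 0, 0, 0, 0, 0, 0, 0, 0, 0, 0, 0, 0, 0, 0, 0, 0, 0, 0]
}}

```text
t: 16.05
tool_pos: [0.4759, 0.169, 0.0933]
orientation: [2.569, 1.809, 0.0]
force: [-0.2, 0.8, -3.0]
opening: 0.0117
gripper_force: 40.0
```

```bash
python3 - <<'E'
from h import *
s=robot.read_state(); print(s['t'],s['tool_pos'],s['gripper_force'],abs(s['dq']).max(),s['force'].round(1),Ro.from_rotvec(s['orientation']).as_matrix()[:,2].round(3))
print(robot.close_job())
E
```

```text
16.05 [0.47589438 0.16903306 0.09334807] 39.99919652938843 0.002693020974441189 [-0.2  0.8 -3. ] [ 0.  0. -1.]
the job is handed in; nothing more can be done
None
```

The fuse carrier is locked down and the plate was held level and still about 16 mm above the rim, vents away from the fuse, when I handed the job in at 16.05 s; by camera estimate, good to about 2 mm, the holes were about 1 mm off the tapped holes, and the hand-in gave no verdict.

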